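# Clear the bench and hold the purge valve open

### The arm

A 6-joint arm with a two-finger parallel gripper is mounted at the origin on the work surface. World frame = base frame: x ahead of the robot, y to its left, z up, the work surface at z = 0. Lengths are in m, angles in rad, forces in N, time in s.
With the tool pointing down it reaches from about 0.3 to 0.875 m from the base axis. Payload 6.4 kg.
Tool frame: the origin (TCP) lies midway between the tips of the shut fingers; the grasp point (between the pads) lies 19 mm behind it; z points along the fingers, y is the direction in which the jaws open and shut (so a half turn about z gives the same grasp; the last joint's range is limited). The gripper opens to 85 mm and grips with 20 to 120 N. Pads are 22 mm wide; open, the fingers measure 114 mm over their backs; the gripper's body (76 mm by 85 mm) begins 54 mm behind the grasp point. The pads swing forward as they close: fully open they stand 13 mm farther back than shut.
Start: joints at [-1.451, 0.181, 1.607, -0, 1.354, -0.206], TCP at [0.184, -0.545, 0.211] pointing down, gripper open.
Joint ranges: [-2.99, 2.99], [-0.89, 2.07], [0.3, 2.58], [-1.14, 4.28], [0, 2.63], [-3.12, 3.12]. Speed limits (rad/s): [2.57, 2.57, 3.01, 3.14, 3.14, 3.14].

### API

Orientations are given as a unit quaternion [w, x, y, z].
In Python, from bench import get_obs, camera, hand_in gives the robot as it stands.
- The arm moves only by the tool drive_tool, never from a script. Its argument "deltas" is a list of rows, each a list of 2 entries, a list of its own where there are three numbers: the shift along the world's x, y, z in m, then the turn about the world's z in rad. A call has 1 to 10 rows; each row shifts and turns the pose as measured when the row begins; what a row does not reach is not made up. A row lasts 1/10 s, in which the tool goes at most 50 mm and 8.59 degrees, less where a joint would pass 70% of its speed; a pose out of reach is approached as far as the arm can. A call is refused whole if a number of a shift passes 0.05 or a number of a turn 0.15, either way. A call with a gripper value outside its range is refused whole. "gripper" is the opening, from 0 (shut) to 1 (fully open), set as the call begins (left out, the last holds). The fingers move at their own pace and stop on an object; the grip force is fixed at half the most. Time passes only in rows, so rows that do not move let the fingers close. It gives the time, the measured TCP pose, the force and the opening at its end, in the units of the state.
- get_obs(): the state, without advancing time (a new reading comes with each control period).
- camera(name): name is "scene" or "top" or "wrist"; returns a dict with "frame" (384x512x3 uint8, red, green, blue), "fx", "fy", "cx", "cy" (pixels), "k1" (the pictures are not rectified: a ray, as slopes to the right and down, at radius r is drawn at 1 + k1 r^2 times it, then the intrinsics apply), "eye" and "attitude" of the camera in the world. Camera axes: x right, y down, z forward; pixel columns grow to the right and rows downward; lengths in m; the calibration is good to about 2 mm. A picture is of the moment at which its call begins. There is no depth.
- hand_in(): hands the job in, once; it reports no verdict.
The state is a dict: "time_s": time; "q": joint angles; "dq": joint speeds; "joint_efforts": joint torques, N m; "eef_pos": TCP position; "eef_rot": TCP orientation; "wrist_force": force on the tool from outside, world axes, zero at the start; "torque": the same for the moment, N m; "opening": opening from 0.0 (shut) to 1.0 (fully open).
Only numpy, scipy, OpenCV 4.12 (cv2) and the standard library are available. Lean on these libraries where they do the work, as an engineer would, in place of code of your own. Each camera call takes 0.05 s, during which the arm holds its last target.

### The job

Before the air line is purged across the mat, use the scraper to sweep the three loose black spring clips along the mat into the three-sided aluminium clip bay (well inside its mouth; do not touch or lift the clips with the fingers), then stand the scraper upright on the mat and let go of it. Only then press the valve's spring-loaded dead-man lever down with the fingers to half its travel, where the lever is level, and finish while holding it there: the program ends with the lever held level, never let go and never pushed down to its bottom stop. Leave the tape, bottle, coupling, jar and screwdriver where they are.

Things in the scene. Friction and masses are not known exactly. Their poses are not given: they have to be found in the camera images.
- bay: Clip bay: a fixed three-sided fence of bare aluminium on the mat, no floor, 25 mm high, walls 6 mm thick. Inside it is 240 mm wide (its x) and 130 mm deep (its y). Origin on the mat at the centre of the inside. The mouth is its open side, at its y = -65 mm; the back wall is at y = +65 mm (inner face); side walls at x = -120 and +120 mm (inner faces). z up. Its position and yaw change from run to run.
- scraper_grip (a point): Scraper, loose, 250 g, standing upright: a grey plastic foot 120 mm long (its x) x 32 mm thick (its y) x 28 mm high with a wooden fin as handle on top, 84 mm long (x) x 20 mm thick (y), from 28 to 90 mm above the foot's underside. This point lies on the fin's centre, 66 mm above the underside. The fin is gripped across its thickness (y) from above; the foot's long faces do the sweeping.
- scraper: The same scraper; origin at the centre of its underside, x along the foot, z up.
- clip0_mid (a point): One of three identical loose black plastic spring clips with a steel pivot, 48 x 28 mm and 18 mm high, 30 g, lying on the mat out in front of the bay's mouth at any yaw. This point is its centre, 9 mm up; x along its length.
- clip1_mid (a point): One of three identical loose black plastic spring clips with a steel pivot, 48 x 28 mm and 18 mm high, 30 g, lying on the mat out in front of the bay's mouth at any yaw. This point is its centre, 9 mm up; x along its length.
- clip2_mid (a point): One of three identical loose black plastic spring clips with a steel pivot, 48 x 28 mm and 18 mm high, 30 g, lying on the mat out in front of the bay's mouth at any yaw. This point is its centre, 9 mm up; x along its length.
- clip0: The same clip; origin at the centre of its underside.
- clip1: The same clip; origin at the centre of its underside.
- clip2: The same clip; origin at the centre of its underside.
- valve: Purge valve station, fixed: a dark steel base plate 190 (x) x 90 (y) x 8 mm, an aluminium valve block up to 74 mm high at its x = +40 mm with two cheeks up to 100 mm high that carry the lever's hinge, a brass nozzle that points to its +y (its end 74 mm from the middle, 35 mm high) and a round gauge at x = +90 mm up to 155 mm high. Origin at the centre of its underside; z up. The lever reaches from the hinge towards its -x. Its position and yaw change from run to run.
- lever (a joint): The dead-man lever on the valve: 0 rad released (a spring holds it there, sloping up by 0.25 rad towards its free end), grows as it is pressed down; 0.25 rad = half travel, the lever is level; 0.5 rad = bottom stop. Hinge along the valve's y, 85 mm above the bench, at the valve's x = +40 mm. The spring needs about 4 N at the paddle to start it, 7 N at half travel, 10 N at the stop, and brings it back when let go.
- lever_pad (a point): The centre of the upper face of the lever's black paddle (40 x 36 mm, 10 mm thick), 115 mm from the hinge along the lever; moves with the lever: about 119 mm above the bench when released, 91 mm when level, 62 mm at the stop. Pressed from above.
- tape: Bystander, loose: a grey roll of tape lying flat, 76 outside, 22 high (mm). Origin at its underside. Leave alone.
- talc: Bystander, loose: a closed white bottle with a paper label, 56 across, 130 high (mm). Origin at its underside. Leave alone.
- coupling: Bystander, loose: a brass hose coupling standing on end, 32 across, 50 high (mm). Origin at its underside. Leave alone.
- jar: Bystander, loose: a closed amber glass jar, 64 across, 75 high (mm). Origin at its underside. Leave alone.
- driver: Bystander, loose: a screwdriver with a black handle lying on the bench, about 200 long (mm). Origin at its underside. Leave alone.
Mind the look-alikes: they are no part of the job. Leave any orange look-alike of the scraper alone.

How it is judged:
By the outcome, as a careful person would: the job done as asked, in the order asked, and still so for the second after the job is handed in, while the arm keeps its last pose, push and grip.
It also fails if it takes over 58 s, if anything falls off the work surface, if the arm or the gripper's body presses on something with over 40 N, if the wrist force passes 120 N, or if a joint passes its speed limit or range.

## Working session

There is one attempt and no reset: what is moved stays moved. The work goes in short steps, Python scripts to look and compute and a tool call to move; the robot and the scene stay as the last step left them, time stands still between calls to the robot, and variables do not carry over. Pictures are saved under pics/ and viewed, and the job is handed in when it is done.

Besides the shell and the picture viewer there is one more tool, called after "Request:" as name(argument=value, ...) on one line, values as JSON. drive_tool: Moves the arm, as the interface text tells. Its arguments: {"type":"object","properties":{"deltas":{"type":"array","items":{"type":"array"}},"gripper":{"type":"number"}},"required":["deltas"]}

```bash
mkdir -p pics; ls; python3 - <<'E'
from bench import get_obs,camera
import cv2
o=get_obs();print(o)
for n in("scene","top"):
    c=camera(n);cv2.imwrite(f"pics/{n}0.png",c["frame"][:,:,::-1]);print(n,{k:v for k,v in c.items() if k!="frame"})
E
```

```text
pics
{'time_s': 0.0, 'q': array([-1.45129616e+00,  1.81518242e-01,  1.60798564e+00, -1.04006312e-05,
        1.35376870e+00, -2.06322038e-01]), 'dq': array([-0.00148124,  0.00020579,  0.00115846, -0.00019664,  0.00098062,
        0.00016956]), 'joint_efforts': array([-3.89416782e-04, -4.44868612e+01, -3.51342416e+01, -3.35025952e-04,
        9.10949690e-03,  1.85833130e-05]), 'eef_pos': array([ 0.18398304, -0.54417536,  0.20990779]), 'eef_rot': array([-8.39388823e-04,  9.86758778e-01,  1.62192501e-01,  3.13793884e-05]), 'wrist_force': array([0.04523024, 0.52050924, 0.82700961]), 'torque': array([ 0.03177522, -0.04999379, -0.00014267]), 'opening': 0.996274770550588}
scene {'fx': 361.44504572025795, 'fy': 361.44504572025795, 'cx': 252.84983764343917, 'cy': 183.99298185227772, 'k1': -0.01847915790684509, 'eye': array([1.06412308, 0.21656869, 0.71474744]), 'attitude': array([-0.21090331,  0.52433746,  0.76963245, -0.29707897])}
top {'fx': 369.23314425693013, 'fy': 369.23314425693013, 'cx': 256.96722600425835, 'cy': 189.79233999926373, 'k1': 0.006929611048384017, 'eye': array([0.36360458, 0.01422188, 1.09376685]), 'attitude': array([-0.05019387,  0.70729193, -0.70306565,  0.05401292])}
```

View pics/scene0.png

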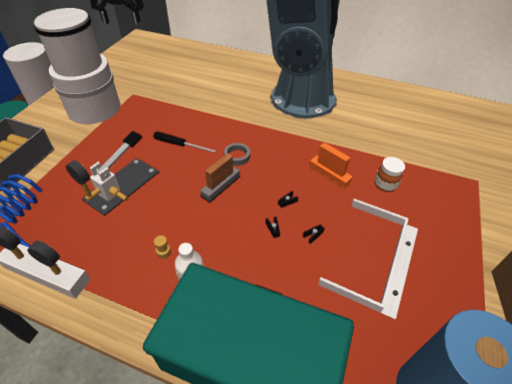

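View pics/top0.png

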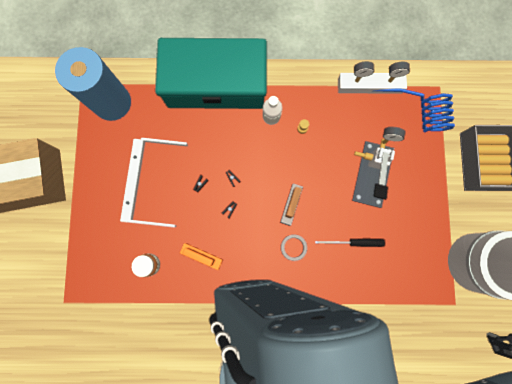

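The grey-footed scraper with a wooden fin is at top (291,204) and scene (221,177). Its orange look-alike is at top (202,256) and scene (332,163). The clips are at top (201,183), (233,178) and (230,210). The bay opens to the image's right, towards -y. The screwdriver's black handle at (367,242) isn't a clip. Next I'll check a close crop.

```bash
cat > h.py <<'E'
import numpy as np,cv2
from scipy.spatial.transform import Rotation as R
def Rm(q): return R.from_quat([q[1],q[2],q[3],q[0]]).as_matrix()
def ray(c,u,v):
    x=(u-c["cx"])/c["fx"];y=(v-c["cy"])/c["fy"];X,Y=x,y
    for _ in range(10):
        f=1+c["k1"]*(X*X+Y*Y);X,Y=x/f,y/f
    return Rm(c["attitude"])@np.array([X,Y,1.])
def pt(c,u,v,z):
    d=ray(c,u,v);e=np.array(c["eye"]);return e+d*(z-e[2])/d[2]
def proj(c,p):
    q=Rm(c["attitude"]).T@(np.array(p)-c["eye"]);x,y=q[:2]/q[2];f=1+c["k1"]*(x*x+y*y)
    return np.array([x*f*c["fx"]+c["cx"],y*f*c["fy"]+c["cy"]])
def crop(c,u0,v0,u1,v1,s,name):
    f=c["frame"][v0:v1,u0:u1,::-1];cv2.imwrite(name,cv2.resize(f,None,fx=s,fy=s,interpolation=cv2.INTER_CUBIC))
E
python3 - <<'E'
from bench import camera
from h import *
import pickle
c=camera("top");pickle.dump(c,open("top0.pkl","wb"))
crop(c,110,120,310,270,4,"pics/t1.png")
crop(c,340,110,420,220,5,"pics/t2.png")
s=camera("scene");pickle.dump(s,open("scene0.pkl","wb"))
crop(s,190,130,340,250,5,"pics/s1.png")
crop(s,60,120,180,220,6,"pics/s2.png")
E
```

```text
(no output)
```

View pics/t1.png

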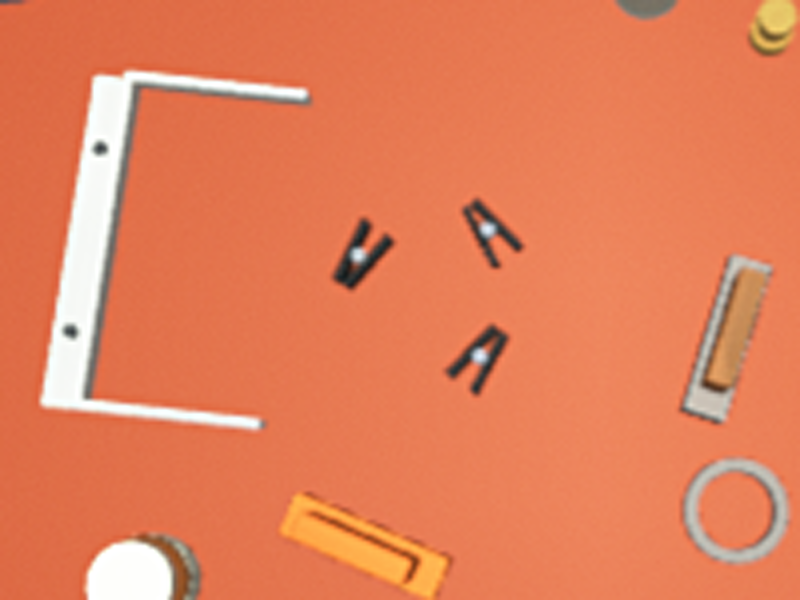

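View pics/t2.png

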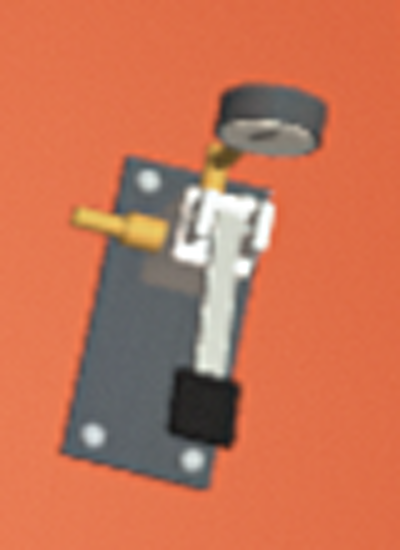

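View pics/s1.png

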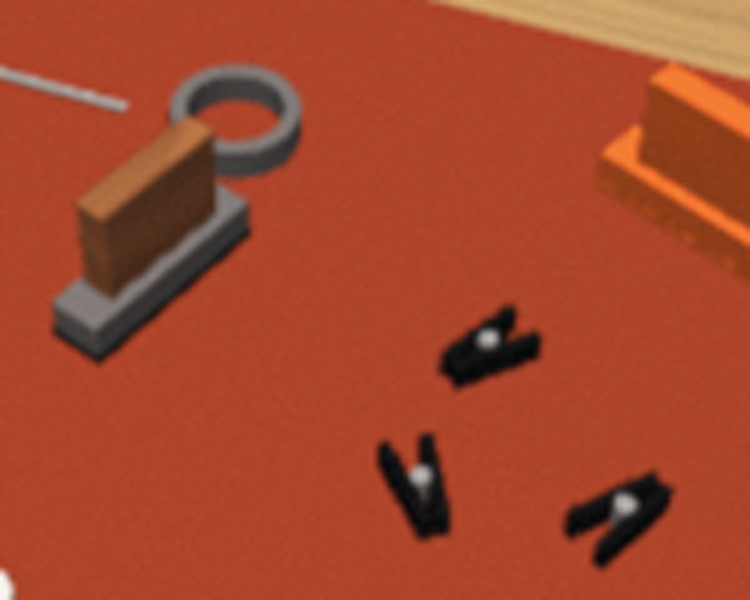

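View pics/s2.png

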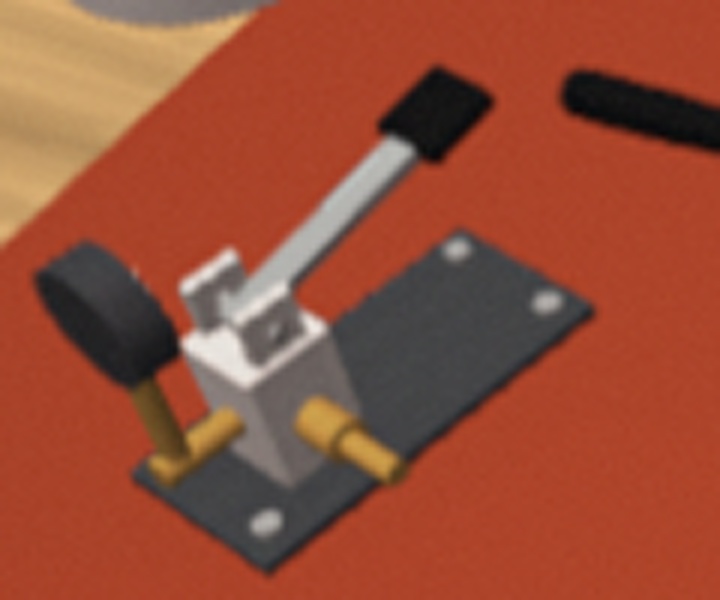

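```bash
cat > m.py <<'E'
import pickle
from h import *
c=pickle.load(open("top0.pkl","rb"));s=pickle.load(open("scene0.pkl","rb"))
T=lambda u,v,z:pt(c,110+u/4-.375,120+v/4-.375,z)
V=lambda u,v,z:pt(c,340+u/5-.4,110+v/5-.4,z)
S=lambda u,v,z:pt(s,190+u/5-.4,130+v/5-.4,z)
W=lambda u,v,z:pt(s,60+u/6-.42,120+v/6-.42,z)
P=lambda n,l:print(n,[np.round(x[:2],4).tolist() for x in l])
if __name__=="__main__":
    f=[T(*x,.028) for x in[(733,256),(772,266),(725,422),(683,409)]];P("foot top",f);print(np.mean(f,0))
    f=[S(*x,.09) for x in[(80,207),(105,219),(213,136),(188,119)]];P("fin scene",f);print(np.mean(f,0))
    f=[T(*x,.09) for x in[(743,266),(769,270),(731,390),(706,386)]];P("fin top",f);print(np.mean(f,0))
    P("bay inner BL,BR,mouthL,mouthR (z=.025)",[T(*x,.025) for x in[(137,85),(90,399),(306,98),(263,421)]])
    P("clips top",[T(*x,.014) for x in[(358,255),(487,230),(480,356)]])
    P("clips scene",[S(*x,.014) for x in[(625,504),(421,475),(488,339)]])
    f=[V(*x,.008) for x in[(126,155),(271,188),(208,489),(62,453)]];P("base",f);print(np.mean(f,0))
    P("pad top z .119",[V(204,408,.119)]);P("pad scene",[W(437,112,.119)])
    P("gauge",[V(273,115,.125)])
    P("others tape jar orange corners talc coup",[T(735,510,.022),T(130,580,.075),T(300,495,.028),T(452,558,.028),T(430,598,.028),pt(c,273,103,.13),pt(c,303,126,.05)])
E
python3 m.py
```

```text
foot top [[0.5409, -0.0961], [0.5337, -0.1246], [0.4198, -0.0893], [0.4289, -0.0591]]
[ 0.48082805 -0.09225789  0.028     ]
fin scene [[0.5257, -0.1063], [0.5286, -0.0915], [0.4553, -0.0665], [0.4484, -0.0833]]
[ 0.48947604 -0.08689928  0.09      ]
fin top [[0.5237, -0.0965], [0.521, -0.1144], [0.4382, -0.0875], [0.4408, -0.0705]]
[ 0.48092976 -0.09223603  0.09      ]
bay inner BL,BR,mouthL,mouthR (z=.025) [[0.6675, 0.3464], [0.4339, 0.3684], [0.6585, 0.2205], [0.4187, 0.2434]]
clips top [[0.5422, 0.1802], [0.5616, 0.0851], [0.4677, 0.0887]]
clips scene [[0.5422, 0.1811], [0.5619, 0.0857], [0.468, 0.0897]]
base [[0.678, -0.3178], [0.658, -0.4048], [0.4747, -0.3587], [0.4956, -0.273]]
[ 0.57658319 -0.338573    0.008     ]
pad top z .119 [[0.5068, -0.3203]]
pad scene [[0.5147, -0.3148]]
gauge [[0.6671, -0.3627]]
others tape jar orange corners talc coup [[0.3572, -0.0965], [0.3087, 0.3181], [0.3661, 0.2144], [0.3225, 0.1052], [0.2947, 0.1202], [0.747, -0.0331], [0.7088, -0.125]]
```

The two cameras agree on the clips to about 1 mm. The bay measures about 235 mm wide with yaw -0.095, and the valve base length is 188.5 mm, both close to the given sizes. The scraper is at (0.481,-0.092) with yaw -0.31. I'll approach it now.

Request:
drive_tool(deltas=[[[0.027,0.041,0],-0.058],[[0.027,0.041,0],-0.058],[[0.027,0.041,0],-0.058],[[0.027,0.041,0],-0.058],[[0.027,0.041,0],-0.058],[[0.027,0.041,0],-0.058],[[0.027,0.041,0],-0.058],[[0.027,0.041,0],-0.058],[[0.027,0.041,0],-0.058],[[0.027,0.041,0],-0.058]], gripper=1)

```text
time_s: 1.2
eef_pos: [0.4533, -0.1275, 0.209]
eef_rot: [-0.0, 0.99, -0.144, 0.001]
wrist_force: [0.5, -0.2, -0.3]
opening: 0.996
```

Request:
drive_tool(deltas=[[[0.028,0.0355,0],-0.021],[[0,0,0],0]])

```text
time_s: 1.4
eef_pos: [0.484, -0.0852, 0.2092]
eef_rot: [-0.001, 0.988, -0.153, 0.002]
wrist_force: [-0.5, 0.0, 0.1]
opening: 1.002
```

```bash
python3 - <<'E'
from bench import *
from h import *
o=get_obs();print(o["eef_pos"],o["eef_rot"])
c=camera("wrist");crop(c,0,0,512,384,1.5,"pics/w1.png")
print(c["eye"],c["attitude"])
th=-.31;x=np.array([np.cos(th),np.sin(th)]);y=np.array([-x[1],x[0]])
for a,b in[(.042,.01),(.042,-.01),(-.042,-.01),(-.042,.01)]:
    p=np.array([.4808,-.0922])+a*x+b*y;print(proj(c,[*p,.09])*1.5)
E
```

```text
[ 0.48399269 -0.08520478  0.2092112 ] [-7.58497139e-04  9.88239871e-01 -1.52900609e-01  1.66925094e-03]
[ 0.54950373 -0.1066805   0.37324874] [-0.07966983 -0.58507234  0.79944845  0.11056783]
[381.27855771 221.67648484]
[409.70879742 221.76904097]
[407.58140095 333.46161374]
[381.24814578 333.38857359]
```

View pics/w1.png

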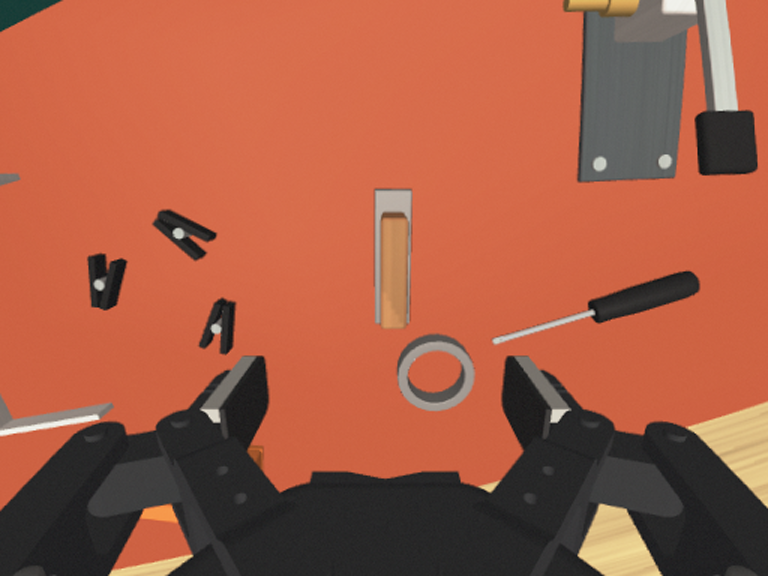

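The wrist view shows the wooden fin at (394,272), aligned with the tool axes and within 3 mm of prediction. I'll correct y and descend.

Request:
drive_tool(deltas=[[[-0.002,-0.0075,-0.03],0],[[0,0,-0.04],0],[[0,0,-0.04],0],[[0,0,-0.03],0],[[0,0,-0.015],0],[[0,0,-0.005],0]])

```text
time_s: 2.05
eef_pos: [0.4788, -0.0998, 0.0457]
eef_rot: [0.002, 0.988, -0.154, 0.003]
wrist_force: [0.8, 0.1, 0.1]
opening: 1.004
```

Request:
drive_tool(deltas=[[[0.003,0.006,0.001],0],[[0,0,0],0]])

```text
time_s: 2.25
eef_pos: [0.4811, -0.0948, 0.0468]
eef_rot: [0.002, 0.988, -0.155, 0.002]
wrist_force: [-0.3, -0.7, 0.4]
opening: 1.001
```

Request:
drive_tool(deltas=[[[0,0.001,0],0],[[0,0,0],0],[[0,0,0],0],[[0,0,0],0],[[0,0,0],0],[[0,0,0],0],[[0,0,0],0],[[0,0,0],0]], gripper=0)

```text
time_s: 3.05
eef_pos: [0.4841, -0.0949, 0.0508]
eef_rot: [0.003, 0.988, -0.154, 0.006]
wrist_force: [0.1, -0.8, 0.6]
opening: 0.217
```

```bash
python3 - <<'E'
from bench import *
from h import *
c=camera("wrist");crop(c,100,100,412,384,2,"pics/w2.png")
c=camera("scene");crop(c,150,100,350,250,4,"pics/s3.png")
o=get_obs();print(o["eef_pos"],o["opening"],o["wrist_force"],o["time_s"])
E
```

```text
[ 0.48409073 -0.09490038  0.05075734] 0.21839758301866666 [ 0.49466209 -0.4754783   0.18876542] 3.15
```

View pics/w2.png

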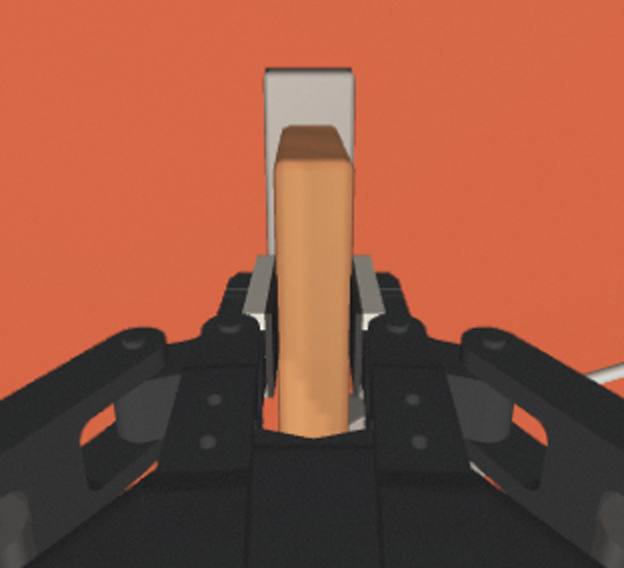

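View pics/s3.png

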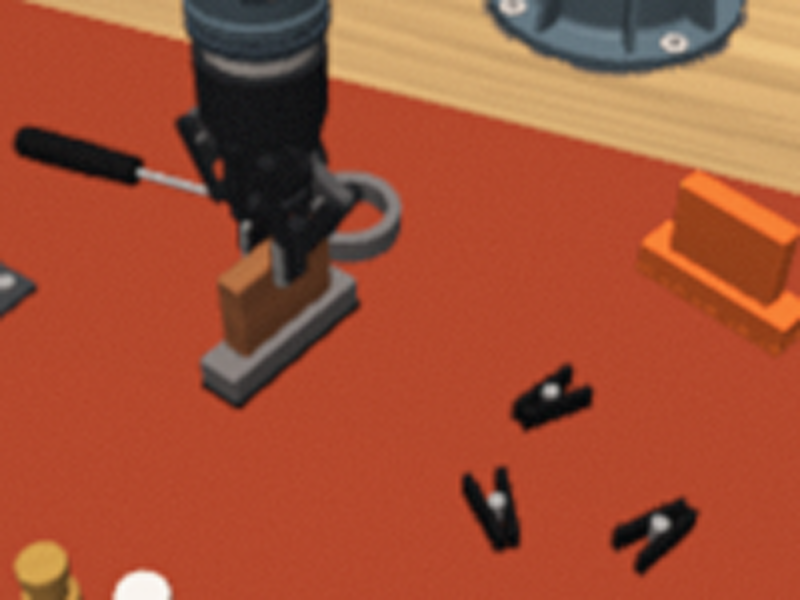

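The fin is held across its thickness: opening 0.218 is about 18.5 mm. Next I'll lift a little and carry it to a start point behind clips A and B. I'm planning two passes.

Request:
drive_tool(deltas=[[[0,0,0.01],0],[[0,0,0.01],0],[[0.014,0.024,0],0.043],[[0.014,0.024,0],0.043],[[0.014,0.024,0],0.043],[[0.014,0.024,0],0.043],[[0.01,0.018,0],0.03],[[0,0,0],0]])

```text
time_s: 3.95
eef_pos: [0.552, 0.0227, 0.0765]
eef_rot: [0.002, 0.999, -0.051, 0.007]
wrist_force: [0.2, -0.6, -3.0]
opening: 0.218
```

```bash
cat > st.py <<'E'
from bench import *
from h import *
import sys
o=get_obs();q=o["eef_rot"];yaw=2*np.arctan2(q[2],q[1]);p=o["eef_pos"]
B0=np.array([.5447,.2947]);th=-.095;ct,sn=np.cos(th),np.sin(th)
d=p[:2]-B0;print("t",o["time_s"],"pos",np.round(p,4),"q",np.round(q,4),"yaw",round(yaw,3),"open",round(o["opening"],3),"F",np.round(o["wrist_force"],1),"bay xy",np.round([d[0]*ct+d[1]*sn,-d[0]*sn+d[1]*ct],4))
E
cat > look.py <<'E'
from st import *
tag=sys.argv[1]
c=camera("top");crop(c,100,110,320,275,3,f"pics/t{tag}.png")
s=camera("scene");crop(s,190,110,440,297,3,f"pics/s{tag}.png")
import pickle;pickle.dump((c,s),open(f"p{tag}.pkl","wb"))
E
python3 look.py 4
```

```text
t 3.95 pos [0.552  0.0227 0.0765] q [ 0.0024  0.9986 -0.0515  0.0068] yaw -0.103 open 0.218 F [ 0.2 -0.6 -3. ] bay xy [ 0.0331 -0.27  ]
```

View pics/s4.png

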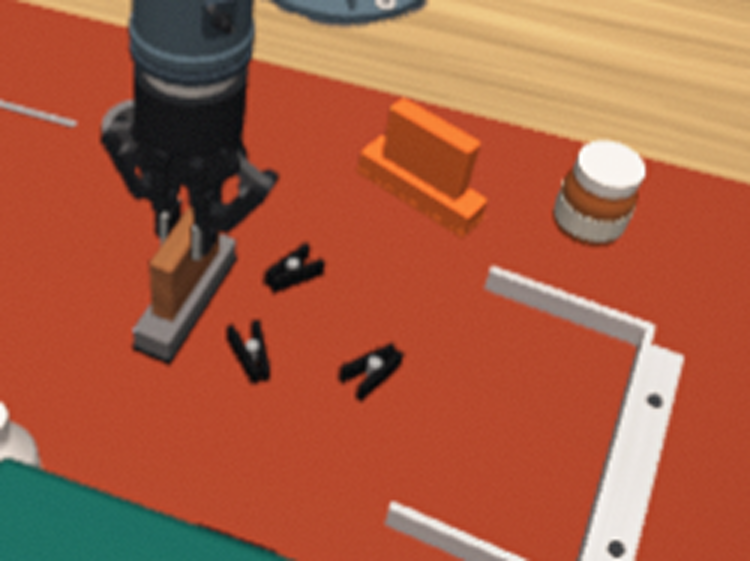

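View pics/t4.png

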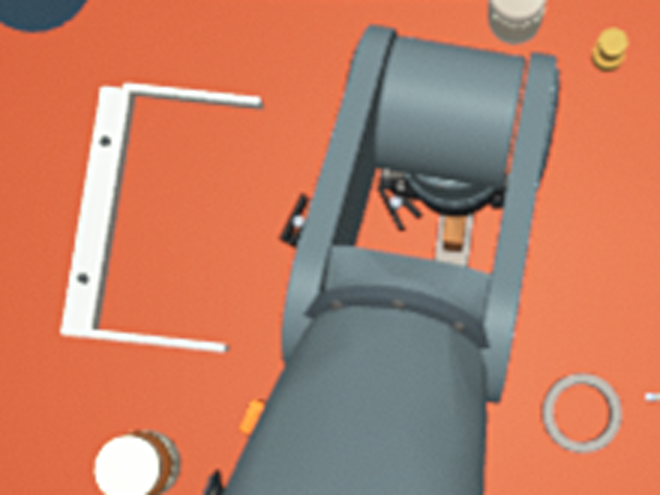

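Held: the wrist force shows 3 N of weight. The foot is behind clips A and B, clear of clip C. I'll lower it now.

Request:
drive_tool(deltas=[[[0.002,0,-0.012],0.005],[[0,0,-0.01],0],[[0,0,-0.002],0],[[0,0,-0.001],0]])

```text
time_s: 4.45
eef_pos: [0.5522, 0.019, 0.0507]
eef_rot: [0.003, 0.999, -0.052, 0.006]
wrist_force: [-8.7, 5.4, 28.1]
opening: 0.221
```

```bash
python3 st.py
```

```text
t 4.45 pos [0.5522 0.019  0.0507] q [ 0.0026  0.9986 -0.0519  0.0058] yaw -0.104 open 0.221 F [-8.7  5.4 28.1] bay xy [ 0.0336 -0.2738]
```

Request:
drive_tool(deltas=[[[0.001,0,0.0015],0.005],[[0,0,0],0]])

```text
time_s: 4.65
eef_pos: [0.5531, 0.0181, 0.0523]
eef_rot: [0.003, 0.999, -0.05, 0.006]
wrist_force: [-1.1, -0.6, -2.3]
opening: 0.215
```

```bash
python3 st.py
```

```text
t 4.65 pos [0.5531 0.0181 0.0523] q [ 0.0026  0.9987 -0.0501  0.0057] yaw -0.1 open 0.215 F [-1.1 -0.6 -2.3] bay xy [ 0.0346 -0.2745]
```

Free of the mat by about 1 mm, so I'll start the first sweep.

Request:
drive_tool(deltas=[[[0.001,0.01,0],0],[[0.0014,0.015,0],0],[[0.0014,0.015,0],0],[[0.0014,0.015,0],0],[[0.0014,0.015,0],0]])

```text
time_s: 5.15
eef_pos: [0.5589, 0.0916, 0.0508]
eef_rot: [0.003, 0.999, -0.052, 0.005]
wrist_force: [0.5, -1.5, 0.0]
opening: 0.218
```

```bash
python3 st.py
```

```text
t 5.15 pos [0.5589 0.0916 0.0508] q [ 0.0027  0.9986 -0.0523  0.0047] yaw -0.105 open 0.218 F [ 0.5 -1.5  0. ] bay xy [ 0.0334 -0.2009]
```

Request:
drive_tool(deltas=[[[0.0016,0.015,0.001],0.004],[[0.0016,0.015,0.0004],0.002],[[0.0016,0.015,0.0004],0],[[0.0016,0.015,0.0004],0]])

```text
time_s: 5.55
eef_pos: [0.564, 0.1589, 0.0518]
eef_rot: [0.003, 0.999, -0.048, 0.004]
wrist_force: [0.8, -0.1, -3.3]
opening: 0.216
```

```bash
python3 look.py 5
```

```text
t 5.55 pos [0.564  0.1589 0.0518] q [ 0.0025  0.9988 -0.0483  0.0038] yaw -0.097 open 0.216 F [ 0.8 -0.1 -3.3] bay xy [ 0.0321 -0.1334]
```

View pics/s5.png

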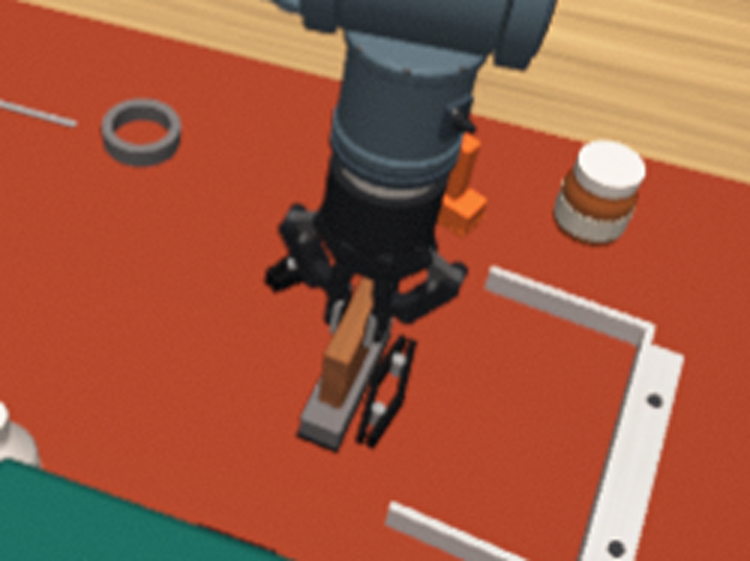

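Both clips lie along the foot's front face, and clip C is left behind untouched. Continuing into the bay.

Request:
drive_tool(deltas=[[[0.0016,0.015,0.0004],0],[[0.0016,0.015,0.0004],0.002],[[0.0016,0.015,0.0004],0],[[0.0016,0.015,0.0004],0],[[0.0016,0.014,0.0004],0],[[0.001,0.01,0.0004],0],[[0,0.002,0],0]])

```text
time_s: 6.35
eef_pos: [0.573, 0.2516, 0.0537]
eef_rot: [0.003, 0.999, -0.046, 0.003]
wrist_force: [-0.8, 0.2, -3.4]
opening: 0.218
```

```bash
python3 look.py 6
```

```text
t 6.35 pos [0.573  0.2516 0.0537] q [ 0.003   0.9989 -0.046   0.0033] yaw -0.092 open 0.218 F [-0.8  0.2 -3.4] bay xy [ 0.0323 -0.0402]
```

View pics/s6.png

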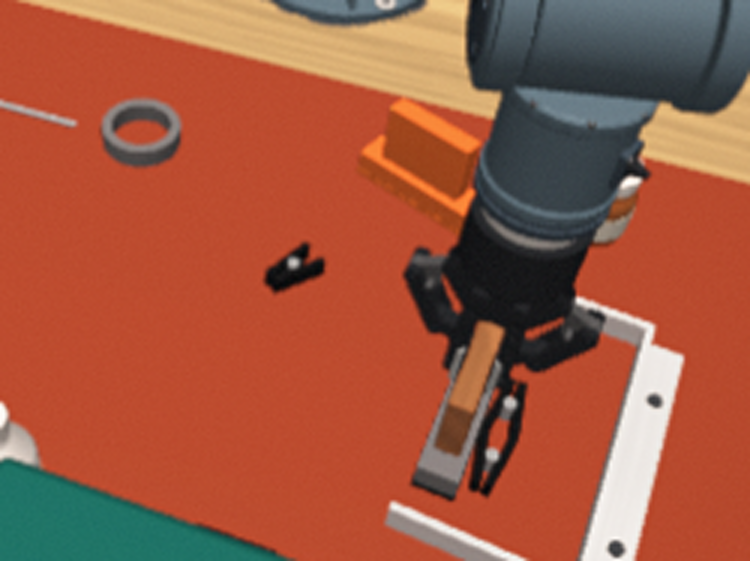

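Request:
drive_tool(deltas=[[[0.001,0.012,-0.0005],0],[[0.001,0.01,-0.0005],0],[[0,0.003,0],0],[[0,0,0],0],[[-0.001,-0.012,0.003],0],[[-0.002,-0.02,0.015],0],[[-0.008,-0.03,0.015],0],[[-0.015,-0.035,0.015],0],[[-0.02,-0.04,0],0],[[-0.02,-0.04,0],0]])

```text
time_s: 7.45
eef_pos: [0.5078, 0.0935, 0.1026]
eef_rot: [0.004, 0.999, -0.044, 0.005]
wrist_force: [0.7, -1.6, -2.9]
opening: 0.218
```

```bash
python3 st.py
```

```text
t 7.45 pos [0.5078 0.0935 0.1026] q [ 0.0041  0.999  -0.0441  0.0046] yaw -0.088 open 0.218 F [ 0.7 -1.6 -2.9] bay xy [-0.0176 -0.2038]
```

Request:
drive_tool(deltas=[[[-0.017,-0.033,0],-0.003],[[-0.017,-0.027,-0.015],-0.003],[[0,0,-0.02],0],[[0,0,-0.009],0],[[0,0,-0.002],0]])

```text
time_s: 7.95
eef_pos: [0.4699, 0.0223, 0.0586]
eef_rot: [0.006, 0.999, -0.052, 0.007]
wrist_force: [-0.0, 0.5, -2.7]
opening: 0.217
```

```bash
python3 look.py 7
```

```text
t 7.95 pos [0.4699 0.0223 0.0586] q [ 0.006   0.9986 -0.0519  0.0073] yaw -0.104 open 0.217 F [-0.   0.5 -2.7] bay xy [-0.0486 -0.2783]
```

View pics/s7.png

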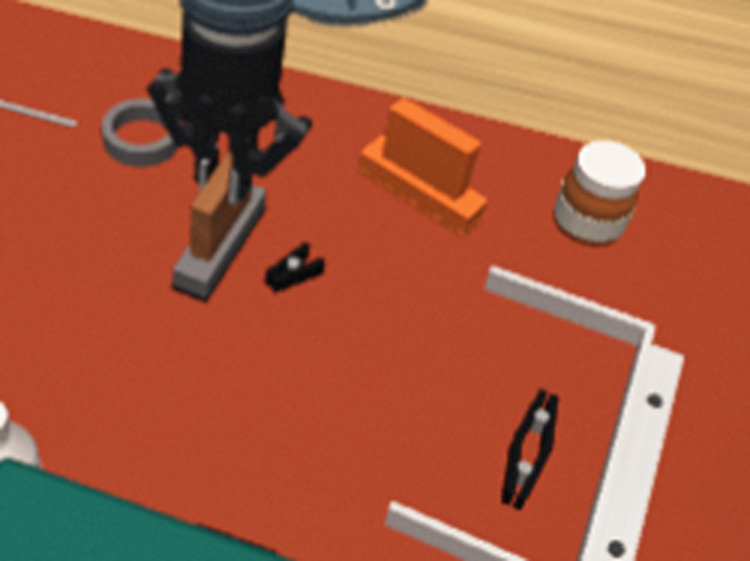

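Request:
drive_tool(deltas=[[[0,0,-0.0045],0.003],[[0,0,-0.001],0.002],[[0.0014,0.01,0],0.002],[[0.0016,0.015,0.0003],0.002],[[0.0016,0.015,0.0003],0],[[0.0016,0.015,0.0003],0],[[0.0016,0.015,0.0003],0]])

```text
time_s: 8.75
eef_pos: [0.482, 0.0982, 0.0573]
eef_rot: [0.006, 0.999, -0.045, 0.01]
wrist_force: [-0.7, 0.7, -3.5]
opening: 0.215
```

```bash
python3 st.py
```

```text
t 8.75 pos [0.482  0.0982 0.0573] q [ 0.006   0.9989 -0.0454  0.0104] yaw -0.091 open 0.215 F [-0.7  0.7 -3.5] bay xy [-0.0437 -0.2016]
```

Request:
drive_tool(deltas=[[[0.0012,0.013,-0.002],0],[[0.0012,0.015,-0.002],0],[[0.0012,0.015,-0.0007],0],[[0.0012,0.015,-0.0003],0]])

```text
time_s: 9.15
eef_pos: [0.4877, 0.163, 0.0533]
eef_rot: [0.006, 0.999, -0.043, 0.012]
wrist_force: [0.2, -0.7, -3.4]
opening: 0.218
```

```bash
python3 look.py 8
```

```text
t 9.15 pos [0.4877 0.163  0.0533] q [ 0.0056  0.999  -0.0435  0.0115] yaw -0.087 open 0.218 F [ 0.2 -0.7 -3.4] bay xy [-0.0442 -0.1366]
```

View pics/s8.png

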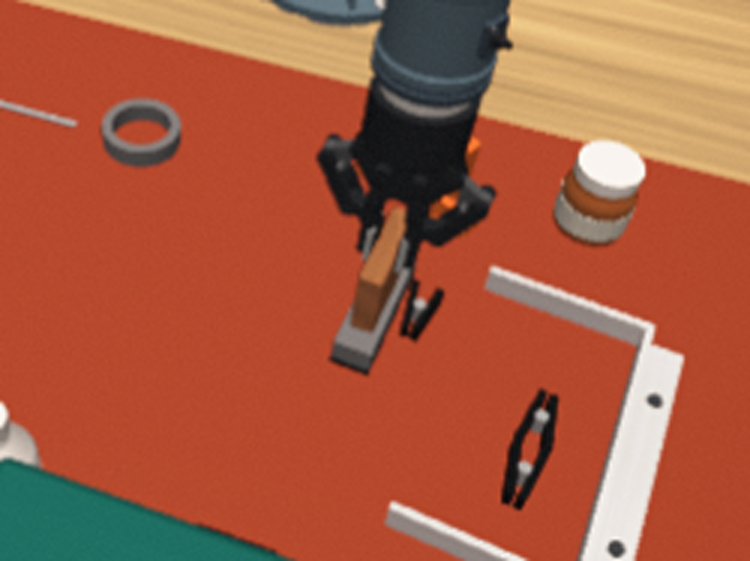

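Request:
drive_tool(deltas=[[[0.0012,0.015,-0.0003],0],[[0.0012,0.015,-0.0003],-0.002],[[0.0012,0.015,-0.0003],0],[[0.0012,0.015,-0.0003],0],[[0.0012,0.015,-0.0003],0],[[0.001,0.01,-0.0003],0],[[0,0.003,0],0]])

```text
time_s: 9.95
eef_pos: [0.4949, 0.2576, 0.0518]
eef_rot: [0.006, 0.999, -0.042, 0.012]
wrist_force: [-0.1, -0.7, -2.6]
opening: 0.214
```

```bash
python3 look.py 9
```

```text
t 9.95 pos [0.4949 0.2576 0.0518] q [ 0.0058  0.999  -0.0421  0.0118] yaw -0.084 open 0.214 F [-0.1 -0.7 -2.6] bay xy [-0.046  -0.0416]
```

View pics/s9.png

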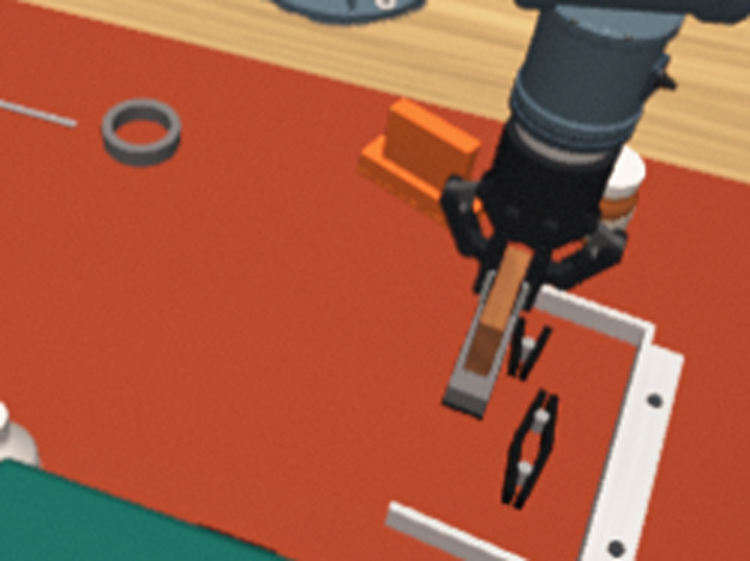

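Request:
drive_tool(deltas=[[[0.001,0.01,0.0005],0],[[0.0005,0.007,0.0005],0],[[0,0,0],0],[[-0.001,-0.012,0.002],0],[[-0.002,-0.025,0.01],0],[[-0.003,-0.035,0.01],0],[[-0.003,-0.04,0.005],0],[[-0.002,-0.04,0],0],[[0,-0.04,0],0],[[0,-0.02,0],0]])

```text
time_s: 11.05
eef_pos: [0.4827, 0.0524, 0.0817]
eef_rot: [0.007, 0.999, -0.04, 0.013]
wrist_force: [-0.5, 0.6, -3.1]
opening: 0.22
```

```bash
python3 look.py 10
```

```text
t 11.05 pos [0.4827 0.0524 0.0817] q [ 0.0073  0.9991 -0.0401  0.0126] yaw -0.08 open 0.22 F [-0.5  0.6 -3.1] bay xy [-0.0387 -0.2471]
```

View pics/s10.png

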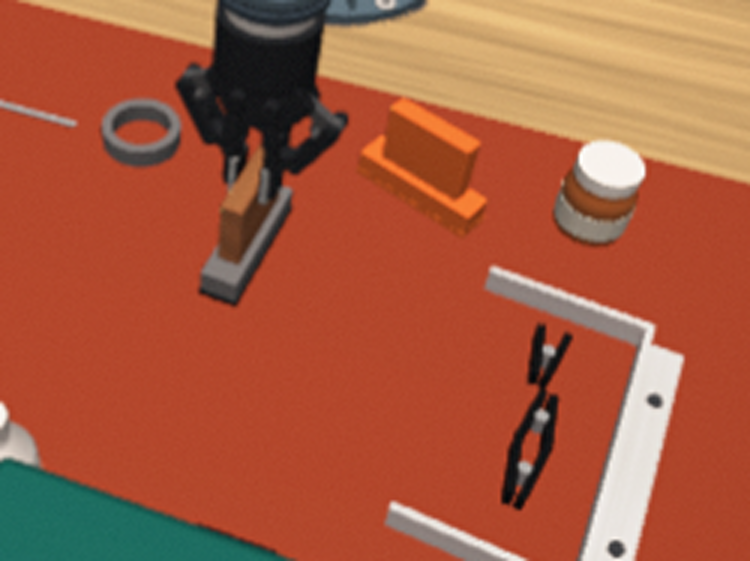

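All three clips are well inside the bay, at crop (548,355), (541,418) and (523,470). I'll set the scraper down here.

Request:
drive_tool(deltas=[[[0,0,-0.015],0],[[0,0,-0.008],0],[[0,0,-0.003],0],[[0,0,0],0]])

```text
time_s: 11.55
eef_pos: [0.4825, 0.0517, 0.0556]
eef_rot: [0.007, 0.999, -0.042, 0.013]
wrist_force: [-0.1, 0.3, -1.8]
opening: 0.218
```

```bash
python3 st.py
```

```text
t 11.55 pos [0.4825 0.0517 0.0556] q [ 0.0071  0.999  -0.0424  0.0129] yaw -0.085 open 0.218 F [-0.1  0.3 -1.8] bay xy [-0.0389 -0.2478]
```

Request:
drive_tool(deltas=[[[0,0,-0.0025],0],[[0,0,-0.0015],0]])

```text
time_s: 11.75
eef_pos: [0.4828, 0.0525, 0.052]
eef_rot: [0.007, 0.999, -0.042, 0.013]
wrist_force: [0.2, 0.8, -2.6]
opening: 0.221
```

Request:
drive_tool(deltas=[[[0,0,-0.0015],0],[[0,0,-0.0005],0]])

```text
time_s: 11.95
eef_pos: [0.4837, 0.0527, 0.0508]
eef_rot: [0.007, 0.999, -0.041, 0.014]
wrist_force: [-1.4, -0.6, 1.9]
opening: 0.218
```

Request:
drive_tool(deltas=[[[0,0,0],0],[[0,0,0],0],[[0,0,0],0],[[0,0,0],0],[[0,0,0],0]], gripper=1)

```text
time_s: 12.45
eef_pos: [0.4852, 0.0526, 0.0519]
eef_rot: [0.007, 0.999, -0.041, 0.016]
wrist_force: [-1.0, 0.3, -1.1]
opening: 1.0
```

```bash
python3 st.py
```

```text
t 12.45 pos [0.4852 0.0526 0.0519] q [ 0.0073  0.999  -0.0412  0.0157] yaw -0.082 open 1.0 F [-1.   0.3 -1.1] bay xy [-0.0362 -0.2466]
```

Request:
drive_tool(deltas=[[[0,0,0.02],0],[[0,0,0.03],0],[[0,0,0.04],0],[[0,0,0.04],0],[[0,-0.03,0.02],0],[[0,-0.045,0],0],[[0,-0.045,0],0]], gripper=0)

```text
time_s: 13.15
eef_pos: [0.4828, -0.066, 0.2081]
eef_rot: [0.007, 0.999, -0.037, 0.015]
wrist_force: [0.4, -0.3, -0.4]
opening: 0.002
```

```bash
python3 - <<'E'
import sys;sys.argv=["x","11"]
exec(open("look.py").read())
crop(s,60,110,180,220,6,"pics/s11b.png")
crop(c,320,100,440,220,5,"pics/t11b.png")
E
```

```text
t 13.15 pos [ 0.4828 -0.066   0.2081] q [ 0.0073  0.9992 -0.0366  0.0153] yaw -0.073 open 0.002 F [ 0.4 -0.3 -0.4] bay xy [-0.0274 -0.365 ]
```

View pics/s11.png

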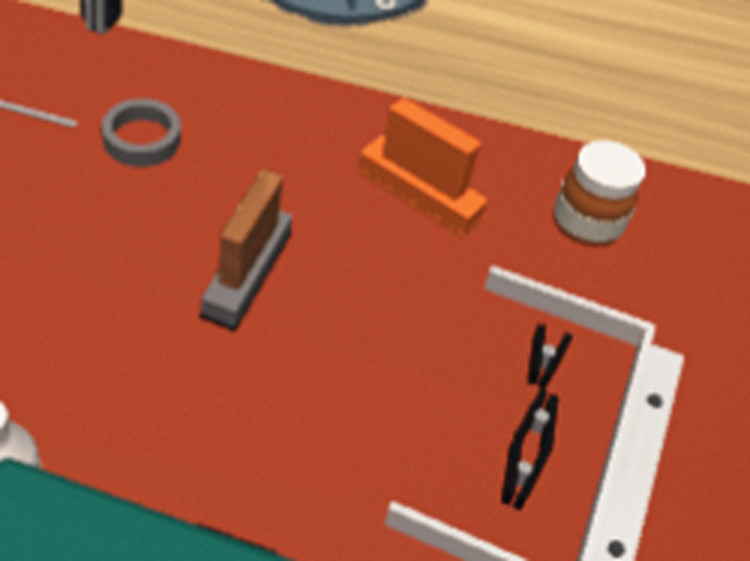

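View pics/t11.png

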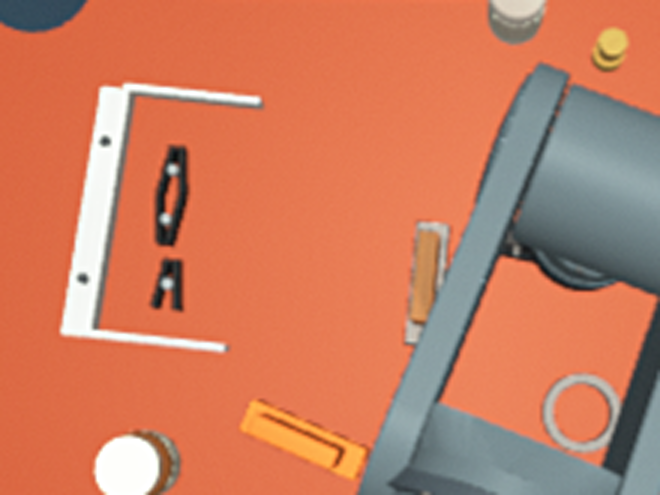

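The scraper stands upright on its own, and the clips are in a row in the bay at top crop (172,168), (165,218) and (167,284). Now I'll move above the lever paddle with the fingers shut.

Request:
drive_tool(deltas=[[[0.004,-0.045,-0.005],-0.03],[[0.004,-0.045,-0.005],-0.03],[[0.004,-0.045,-0.005],-0.03],[[0.004,-0.045,-0.005],-0.03],[[0.003,-0.04,-0.005],-0.03],[[0,-0.02,0],-0.02],[[0,0,0],0]])

```text
time_s: 13.95
eef_pos: [0.502, -0.3148, 0.181]
eef_rot: [0.008, 0.992, -0.128, 0.015]
wrist_force: [-0.5, -0.2, 0.3]
opening: 0.001
```

```bash
cat > lv.py <<'E'
from st import *
tag=sys.argv[1]
s=camera("scene");crop(s,60,90,180,220,5,f"pics/sl{tag}.png")
c=camera("top");crop(c,320,100,440,220,5,f"pics/tl{tag}.png")
w=camera("wrist");crop(w,0,0,512,384,1.5,f"pics/wl{tag}.png")
import pickle;pickle.dump((s,c,w),open(f"pl{tag}.pkl","wb"))
print("tcp in scene crop",(proj(s,p)-[60,90])*5)
E
python3 lv.py 1
```

```text
t 13.95 pos [ 0.502  -0.3148  0.181 ] q [ 0.0078  0.9916 -0.128   0.0149] yaw -0.257 open 0.001 F [-0.5 -0.2  0.3] bay xy [ 0.0154 -0.6108]
tcp in scene crop [347.63678866 127.14162803]
```

View pics/sl1.png

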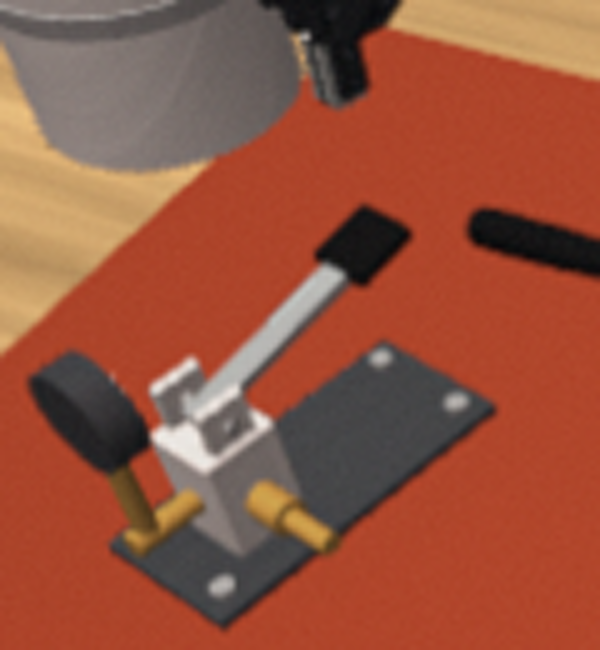

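View pics/wl1.png

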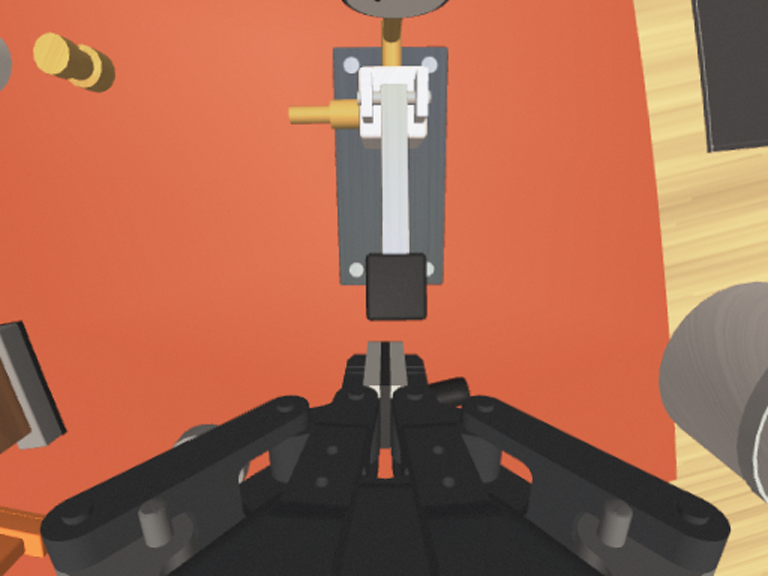

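```bash
python3 - <<'E'
from h import *
import pickle
s,c,w=pickle.load(open("pl1.pkl","rb"))
o=np.array([.5766,-.3386]);th=-.244
def v(x,y,z):
    return [o[0]+x*np.cos(th)-y*np.sin(th),o[1]+x*np.sin(th)+y*np.cos(th),z]
sc=lambda P:np.round((proj(s,P)-[60,90]+.4)*5)
wc=lambda P:np.round(proj(w,P)*1.5)
for n,P in dict(b1=v(-.095,.045,.008),b2=v(-.095,-.045,.008),b3=v(.095,.045,.008),pad=v(-.071,0,.119)).items(): print(n,sc(P),wc(P))
for a in (0,.25):
    for dl in(.095,.135):
        for dy in(-.018,.018):
            P=v(.04-dl*np.cos(.25-a)-0*np.sin(.25-a),dy,.091-.006+.006+dl*np.sin(.25-a)-0.0); print(a,dl,dy,sc(P),wc(P))
print(sc([.502,-.3148,.181]),wc([.502,-.3148,.181]))
E
```

```text
b1 [496. 396.] [340. 288.]
b2 [384. 331.] [443. 287.]
b3 [220. 616.] [331.  49.]
pad [361. 232.] [396. 291.]
0 0.095 -0.018 [310. 245.] [426. 258.]
0 0.095 0.018 [359. 272.] [365. 259.]
0 0.135 -0.018 [364. 191.] [427. 326.]
0 0.135 0.018 [412. 217.] [366. 327.]
0.25 0.095 -0.018 [326. 277.] [422. 257.]
0.25 0.095 0.018 [374. 304.] [366. 257.]
0.25 0.135 -0.018 [384. 236.] [421. 316.]
0.25 0.135 0.018 [432. 262.] [368. 316.]
[350. 129.] [390. 341.]
```

View pics/tl1.png

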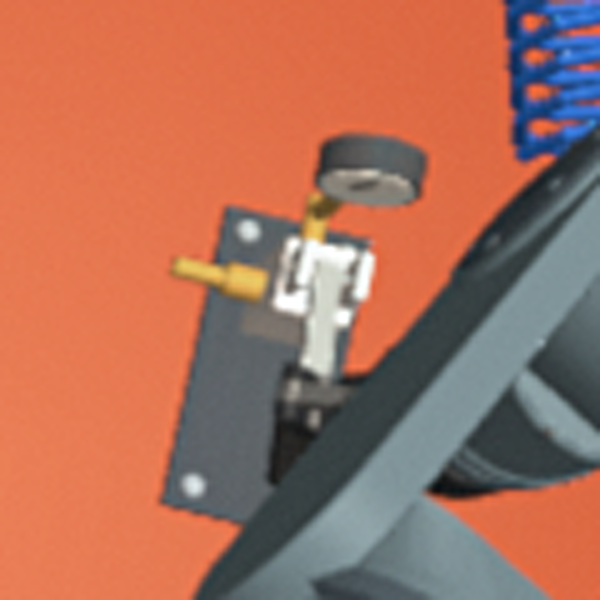

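The wrist view shows the paddle at (397,287), just ahead of the shut tips at (385,345). The scene view puts the tips roughly 10 mm higher than projected, so I'll descend gently and go by force and the picture.

Request:
drive_tool(deltas=[[[0.006,-0.004,-0.02],0],[[0,0,-0.015],0],[[0,0,-0.008],0],[[0,0,-0.003],0],[[0,0,-0.002],0]])

```text
time_s: 14.6
eef_pos: [0.51, -0.3084, 0.1335]
eef_rot: [0.007, 0.992, -0.122, 0.016]
wrist_force: [-0.4, -0.3, -0.1]
opening: 0.002
```

```bash
python3 lv.py 2
```

```text
t 14.6 pos [ 0.51   -0.3084  0.1335] q [ 0.0071  0.9924 -0.1217  0.0157] yaw -0.244 open 0.002 F [-0.4 -0.3 -0.1] bay xy [ 0.0226 -0.6037]
tcp in scene crop [371.63271827 216.32390553]
```

View pics/sl2.png

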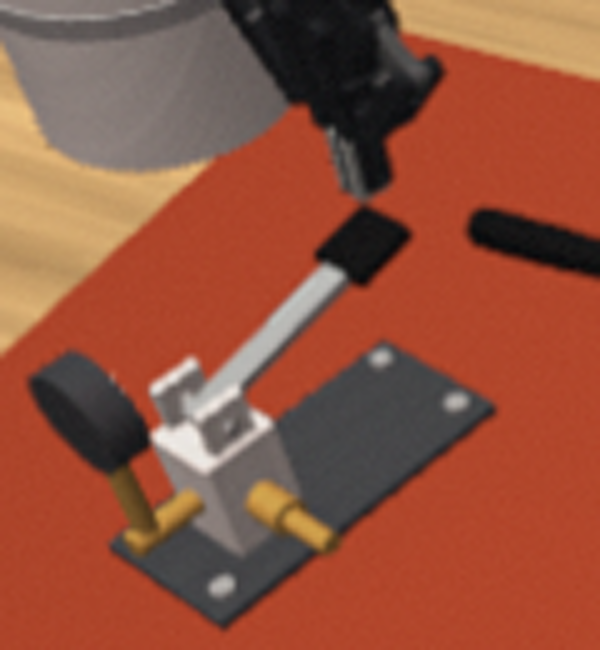

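View pics/wl2.png

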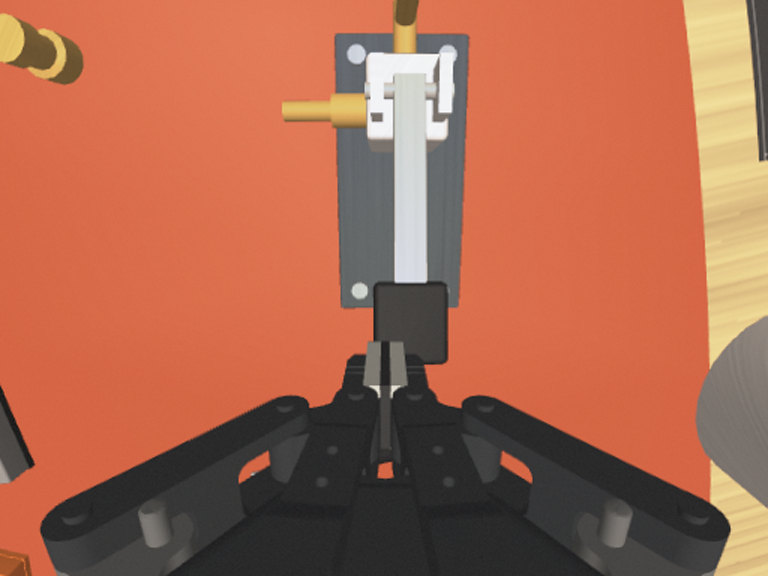

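Request:
drive_tool(deltas=[[[0.002,-0.009,0],0],[[0.001,-0.005,0],0],[[0,0,0],0]])

```text
time_s: 15.05
eef_pos: [0.5141, -0.3255, 0.1357]
eef_rot: [0.008, 0.992, -0.122, 0.017]
wrist_force: [0.5, 0.1, 0.0]
opening: 0.001
```

```bash
python3 st.py
```

```text
t 15.05 pos [ 0.5141 -0.3255  0.1357] q [ 0.0084  0.9923 -0.1222  0.0172] yaw -0.245 open 0.001 F [0.5 0.1 0. ] bay xy [ 0.0283 -0.6203]
```

Request:
drive_tool(deltas=[[[-0.001,0.003,-0.006],0],[[-0.0005,0,-0.005],0],[[0,0,-0.004],0]])

```text
time_s: 15.35
eef_pos: [0.5127, -0.3233, 0.1204]
eef_rot: [0.009, 0.992, -0.123, 0.018]
wrist_force: [0.2, 0.0, 0.4]
opening: -0.001
```

```bash
python3 lv.py 3
```

```text
t 15.35 pos [ 0.5127 -0.3233  0.1204] q [ 0.0088  0.9922 -0.1227  0.0178] yaw -0.246 open -0.001 F [0.2 0.  0.4] bay xy [ 0.0267 -0.6182]
tcp in scene crop [349.52645796 232.64718913]
```

View pics/sl3.png

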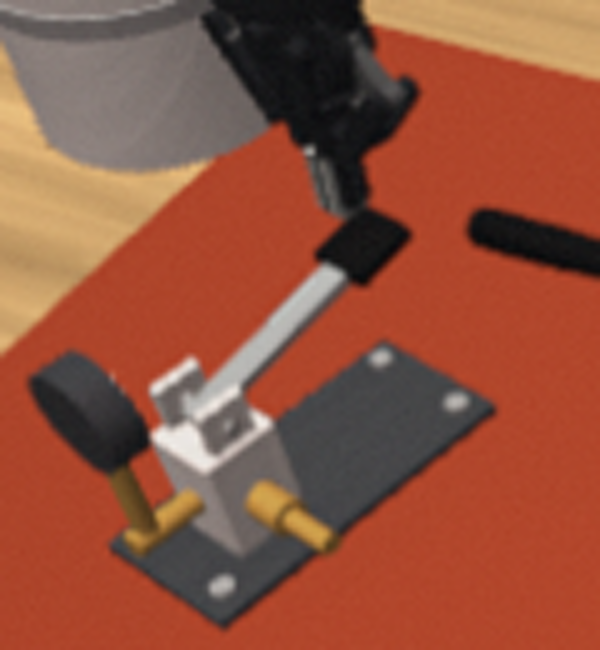

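View pics/wl3.png

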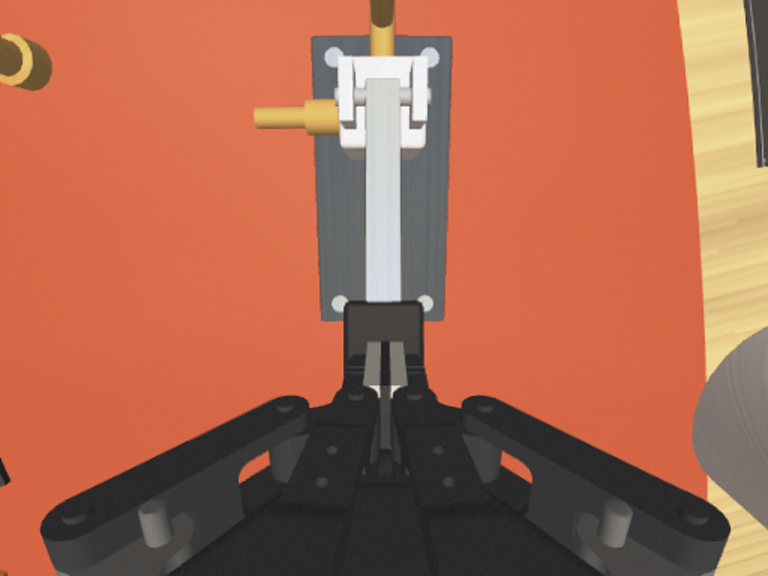

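Request:
drive_tool(deltas=[[[0.003,-0.001,-0.003],0],[[0.001,0,-0.003],0],[[0,0,-0.003],0],[[0,0,-0.002],0]])

```text
time_s: 15.9
eef_pos: [0.5175, -0.3243, 0.1091]
eef_rot: [0.009, 0.992, -0.122, 0.018]
wrist_force: [-0.7, 0.0, -0.5]
opening: 0.004
```

```bash
python3 st.py
```

```text
t 15.9 pos [ 0.5175 -0.3243  0.1091] q [ 0.0089  0.9923 -0.1225  0.018 ] yaw -0.246 open 0.004 F [-0.7  0.  -0.5] bay xy [ 0.0316 -0.6188]
```

Request:
drive_tool(deltas=[[[-0.0005,0,-0.003],0],[[-0.0005,0,-0.002],0]])

```text
time_s: 16.1
eef_pos: [0.5164, -0.3242, 0.1035]
eef_rot: [0.009, 0.992, -0.122, 0.018]
wrist_force: [0.1, -0.1, -0.2]
opening: 0.003
```

```bash
python3 st.py
```

```text
t 16.1 pos [ 0.5164 -0.3242  0.1035] q [ 0.0089  0.9923 -0.1224  0.0179] yaw -0.245 open 0.003 F [ 0.1 -0.1 -0.2] bay xy [ 0.0305 -0.6188]
```

```bash
python3 lv.py 4
```

```text
t 16.1 pos [ 0.5164 -0.3242  0.1035] q [ 0.0089  0.9923 -0.1224  0.0179] yaw -0.245 open 0.003 F [ 0.1 -0.1 -0.2] bay xy [ 0.0305 -0.6188]
tcp in scene crop [351.50091151 262.02033906]
```

View pics/sl4.png

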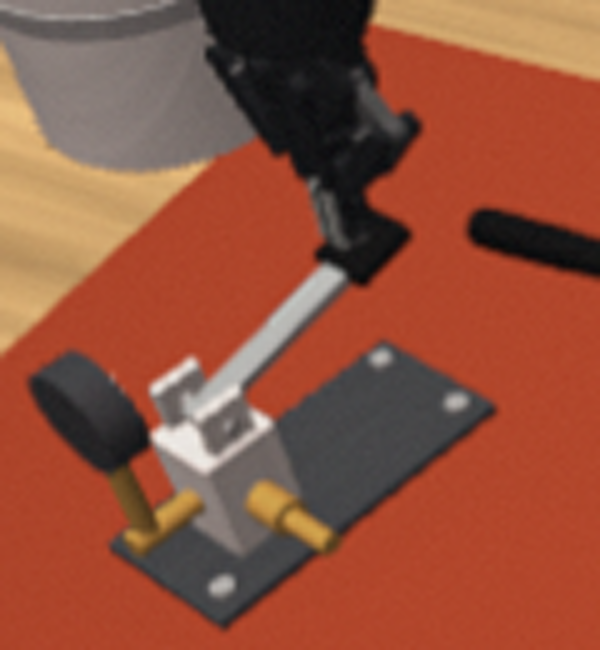

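View pics/wl4.png

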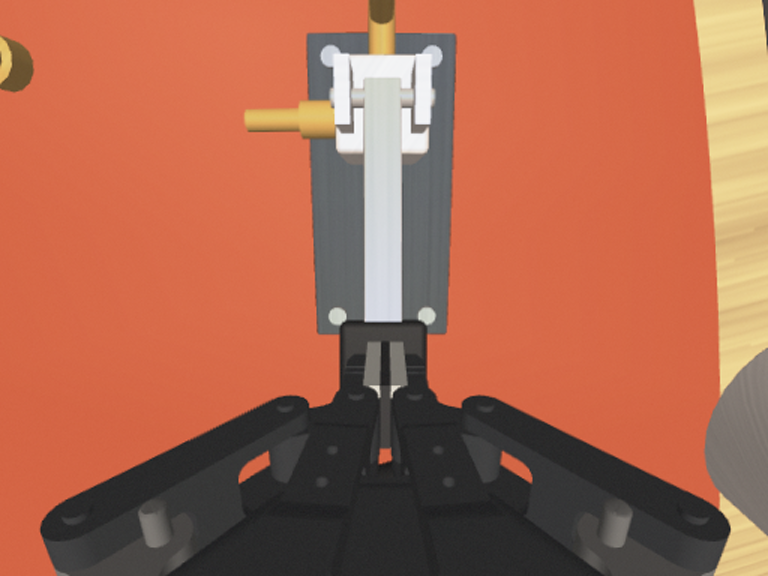

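The tips look nearly on the paddle, at scene crop (340,248). Continuing in small steps.

Request:
drive_tool(deltas=[[[-0.0005,0,-0.002],0],[[-0.0005,0,-0.0015],0]])

```text
time_s: 16.45
eef_pos: [0.5156, -0.3245, 0.1005]
eef_rot: [0.009, 0.992, -0.122, 0.018]
wrist_force: [0.6, 0.5, -0.2]
opening: -0.0
```

```bash
python3 st.py
```

```text
t 16.45 pos [ 0.5156 -0.3245  0.1005] q [ 0.0092  0.9923 -0.1225  0.0184] yaw -0.246 open -0.0 F [ 0.6  0.5 -0.2] bay xy [ 0.0298 -0.6192]
```

Request:
drive_tool(deltas=[[[-0.0005,0,-0.002],0],[[-0.0005,0,-0.0015],0]])

```text
time_s: 16.65
eef_pos: [0.5149, -0.3245, 0.0976]
eef_rot: [0.009, 0.992, -0.122, 0.019]
wrist_force: [-0.8, 2.0, 3.1]
opening: -0.002
```

```bash
python3 st.py
```

```text
t 16.65 pos [ 0.5149 -0.3245  0.0976] q [ 0.0092  0.9923 -0.1225  0.0187] yaw -0.246 open -0.002 F [-0.8  2.   3.1] bay xy [ 0.0291 -0.6193]
```

Contact at TCP z ≈ 0.098, so the tips sit about 15-20 mm behind the reported TCP along the press. I'll steer by the picture and the force: about 7 N when level, a drop of about 27 mm.

Request:
drive_tool(deltas=[[[-0.0005,0,-0.003],0],[[-0.0005,0,-0.003],0],[[-0.0005,0,-0.003],0],[[-0.0005,0,-0.003],0],[[0,0,-0.002],0]])

```text
time_s: 17.15
eef_pos: [0.5126, -0.3243, 0.0835]
eef_rot: [0.009, 0.992, -0.122, 0.019]
wrist_force: [-2.1, 2.1, 4.7]
opening: -0.004
```

```bash
python3 lv.py 5; python3 - <<'E'
from bench import get_obs
from h import *
print(Rm(get_obs()["eef_rot"])[:,2])
E
```

```text
t 17.15 pos [ 0.5126 -0.3243  0.0835] q [ 0.0092  0.9923 -0.1223  0.0186] yaw -0.245 open -0.004 F [-2.1  2.1  4.7] bay xy [ 0.0268 -0.6193]
tcp in scene crop [364.45485763 286.70966328]
[ 0.03474145 -0.02279366 -0.99913637]
```

View pics/sl5.png

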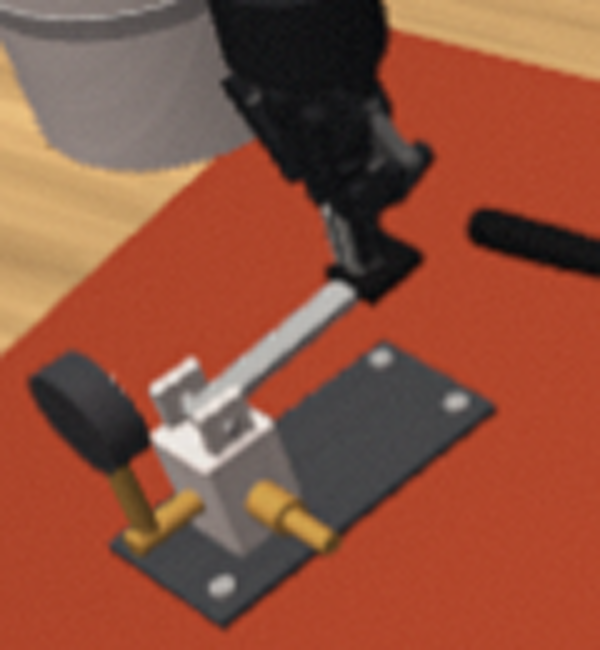

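View pics/wl5.png

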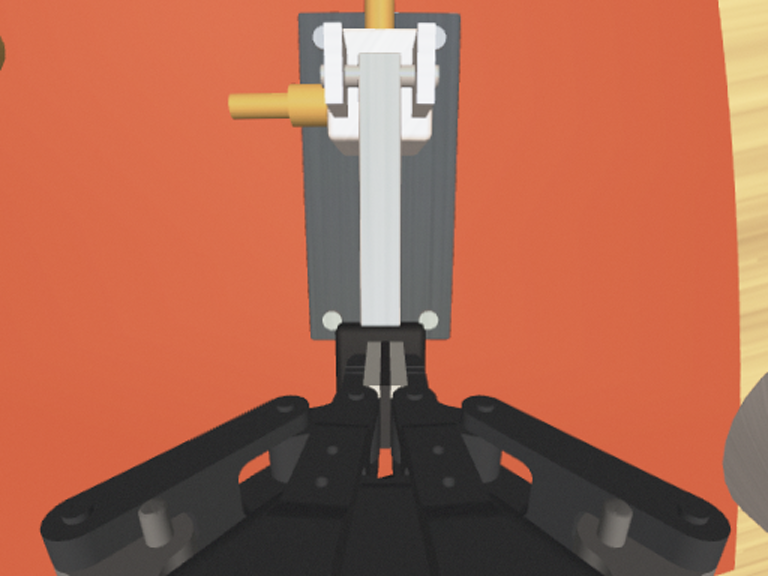

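The paddle's outer corner moved from (412,233) to (422,258), a bit over half of the predicted (+20,+45) for level. Continuing.

Request:
drive_tool(deltas=[[[-0.0005,0,-0.003],0],[[-0.0005,0,-0.003],0],[[0,0,-0.002],0],[[0,0,-0.001],0]])

```text
time_s: 17.7
eef_pos: [0.5118, -0.3243, 0.0751]
eef_rot: [0.009, 0.992, -0.122, 0.019]
wrist_force: [-3.0, 2.4, 6.2]
opening: -0.002
```

```bash
python3 lv.py 6
```

```text
t 17.7 pos [ 0.5118 -0.3243  0.0751] q [ 0.0091  0.9923 -0.1223  0.0187] yaw -0.245 open -0.002 F [-3.   2.4  6.2] bay xy [ 0.026  -0.6193]
tcp in scene crop [369.06633711 297.87620345]
```

View pics/sl6.png

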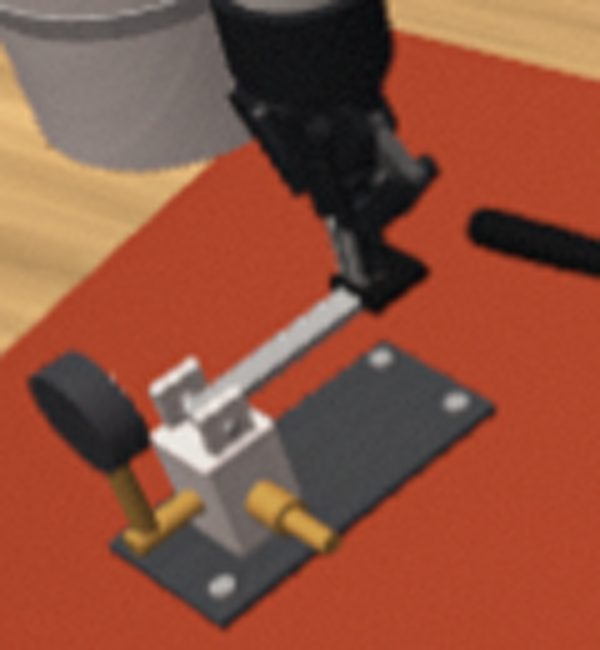

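```bash
python3 - <<'E'
from h import *
import pickle
s1=pickle.load(open("pl1.pkl","rb"))[0];s6=pickle.load(open("pl6.pkl","rb"))[0]
a=[cv2.resize(s["frame"][125:180,95:150,::-1],None,fx=7,fy=7,interpolation=cv2.INTER_CUBIC) for s in(s1,s6)]
a=[np.clip(x.astype(float)*1.6,0,255).astype(np.uint8) for x in a]
cv2.imwrite("pics/cmp6.png",np.hstack(a))
E
```

```text
(no output)
```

View pics/cmp6.png

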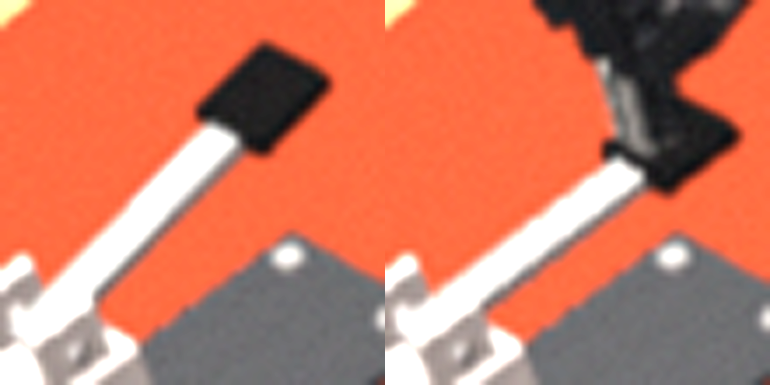

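```bash
cat > ang.py <<'E'
from h import *
import pickle
s=pickle.load(open("pl1.pkl","rb"))[0]
o=np.array([.5806,-.3386]);th=-.244
def v(x,y,z): return [o[0]+x*np.cos(th)-y*np.sin(th),o[1]+x*np.sin(th)+y*np.cos(th),z]
def L(l,y,h,a):
    t=.25-a; return proj(s,v(.04-l*np.cos(t)+h*np.sin(t),y,.085+l*np.sin(t)+h*np.cos(t)))
F=[("R",.135,.018,.001),("B",.095,.018,-.004),("L",.095,-.018,.001)]
if __name__=="__main__":
    for n,l,y,h in F:
        print(n,np.round((L(l,y,h,0)-[95,125]+.43)*7),[(a,np.round((L(l,y,h,a)-L(l,y,h,0))*7).tolist()) for a in(.19,.21,.23,.25,.27)])
E
python3 ang.py
```

```text
R [329.  76.] [(0.19, [23.0, 47.0]), (0.21, [24.0, 52.0]), (0.23, [26.0, 58.0]), (0.25, [28.0, 63.0]), (0.27, [29.0, 68.0])]
B [260. 162.] [(0.19, [16.0, 34.0]), (0.21, [17.0, 38.0]), (0.23, [18.0, 42.0]), (0.25, [19.0, 45.0]), (0.27, [20.0, 49.0])]
L [186. 115.] [(0.19, [18.0, 33.0]), (0.21, [20.0, 36.0]), (0.23, [21.0, 40.0]), (0.25, [23.0, 44.0]), (0.27, [24.0, 48.0])]
```

Estimates from corner shifts: R 0.214, B 0.20, L 0.24, mean about 0.21 rad. The TCP drop gives about 0.205. About 4 mm remains.

Request:
drive_tool(deltas=[[[-0.0003,0,-0.002],0],[[-0.0003,0,-0.0017],0],[[0,0,-0.0003],0]])

```text
time_s: 18.15
eef_pos: [0.5117, -0.3243, 0.0719]
eef_rot: [0.009, 0.992, -0.122, 0.019]
wrist_force: [-2.6, 2.1, 6.5]
opening: -0.007
```

```bash
python3 lv.py 7; python3 - <<'E'
from h import *
import pickle
s1=pickle.load(open("pl1.pkl","rb"))[0];s6=pickle.load(open("pl7.pkl","rb"))[0]
a=[cv2.resize(s["frame"][125:180,95:150,::-1],None,fx=7,fy=7,interpolation=cv2.INTER_CUBIC) for s in(s1,s6)]
a=[np.clip(x.astype(float)*1.6,0,255).astype(np.uint8) for x in a]
cv2.imwrite("pics/cmp7.png",np.hstack(a))
E
```

```text
t 18.15 pos [ 0.5117 -0.3243  0.0719] q [ 0.0091  0.9923 -0.1223  0.0191] yaw -0.245 open -0.007 F [-2.6  2.1  6.5] bay xy [ 0.0258 -0.6193]
tcp in scene crop [370.6824061  302.23428558]
```

View pics/cmp7.png

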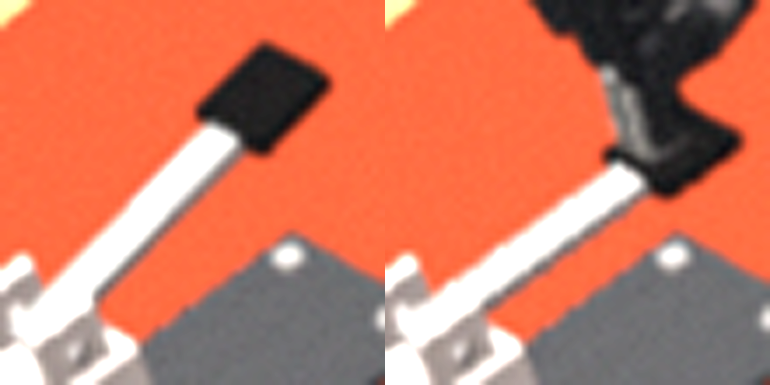

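View pics/tl7.png

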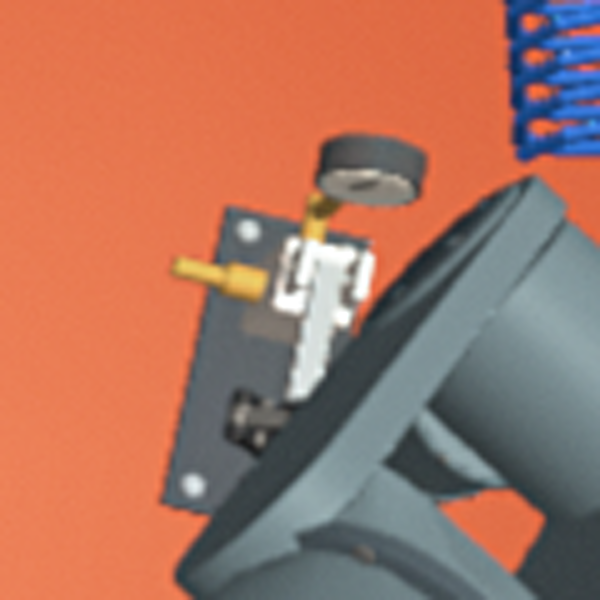

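Corner shifts now give about 0.23, 0.23 and 0.25 rad. I'll cross-check with the slope of the shaft's edge against the model.

```bash
cat > slope.py <<'E'
from ang import *
import sys
def ed(fr):
    # upper-left edge of the shaft per column x 104..120 : first row where blue rises (orange->white), subpixel
    out=[]
    b=fr[:,:,2].astype(float)
    for x in range(108,123):
        col=b[130:175,x]
        lo=np.median(b[110:128,x]) if False else 50
        g=np.where((col[:-1]<95)&(col[1:]>=95))[0]
        if len(g): r=g[0]; out.append((x,130+r+(95-col[r])/(col[r+1]-col[r])))
    return np.array(out)
def fit(e):
    k=np.polyfit(e[:,0],e[:,1],1)
    for _ in range(3):
        r=abs(np.polyval(k,e[:,0])-e[:,1]);k=np.polyfit(e[r<.7][:,0],e[r<.7][:,1],1)
    return k,(r<.7).sum()
for t in sys.argv[1:]:
    k,n=fit(ed(pickle.load(open(f"pl{t}.pkl","rb"))[0]["frame"]));print(t,"angle deg",round(np.degrees(np.arctan(k[0])),2),n)
for a in(0,.13,.21,.23,.25,.27):
    p,q=L(.035,-.007,.004,a),L(.09,-.007,.004,a);print(a,round(np.degrees(np.arctan2(*(q-p)[::-1])),2))
E
python3 slope.py 1 2 5 6 7
```

```text
1 angle deg -46.33 15
2 angle deg -46.37 15
5 angle deg -39.7 15
6 angle deg -36.96 15
7 angle deg -35.78 15
0 -45.65
0.13 -40.25
0.21 -36.86
0.23 -36.0
0.25 -35.14
0.27 -34.27
```

Edge slope gives about 0.235 (absolute) to 0.25 (relative), so the lever is almost level. One last small nudge, then I'll check that it holds.

Request:
drive_tool(deltas=[[[0,0,-0.001],0],[[0,0,0],0]])

```text
time_s: 18.5
eef_pos: [0.5116, -0.3242, 0.0714]
eef_rot: [0.009, 0.992, -0.122, 0.019]
wrist_force: [-1.4, 1.6, 6.7]
opening: -0.002
```

```bash
python3 lv.py 8; python3 slope.py 8|head -1; python3 - <<'E'
from bench import *
for i in range(6): camera("top")
E
python3 look.py 12; python3 lv.py 9; python3 slope.py 9|head -1; python3 st.py
```

```text
t 18.5 pos [ 0.5116 -0.3242  0.0714] q [ 0.0091  0.9923 -0.1222  0.019 ] yaw -0.245 open -0.002 F [-1.4  1.6  6.7] bay xy [ 0.0258 -0.6193]
tcp in scene crop [370.97596634 302.86783068]
8 angle deg -36.0 15
t 18.95 pos [ 0.5116 -0.3243  0.0715] q [ 0.0091  0.9923 -0.1222  0.019 ] yaw -0.245 open 0.004 F [-2.5  2.4  6.6] bay xy [ 0.0258 -0.6193]
t 19.05 pos [ 0.5117 -0.3243  0.0715] q [ 0.0091  0.9923 -0.1222  0.019 ] yaw -0.245 open -0.0 F [-1.8  2.3  6.4] bay xy [ 0.0258 -0.6193]
tcp in scene crop [370.8042713 302.7005488]
9 angle deg -35.72 15
t 19.2 pos [ 0.5116 -0.3243  0.0715] q [ 0.0091  0.9923 -0.1222  0.019 ] yaw -0.245 open 0.001 F [-2.3  2.4  6.7] bay xy [ 0.0258 -0.6193]
```

View pics/s12.png

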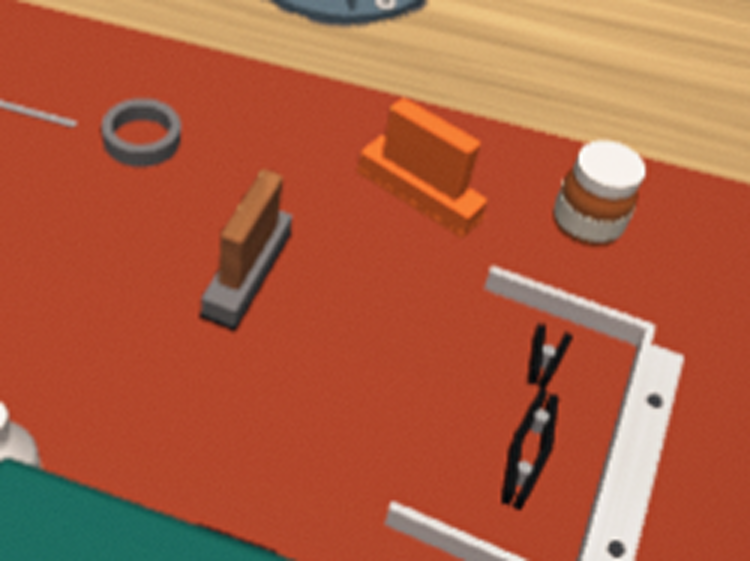

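View pics/sl9.png

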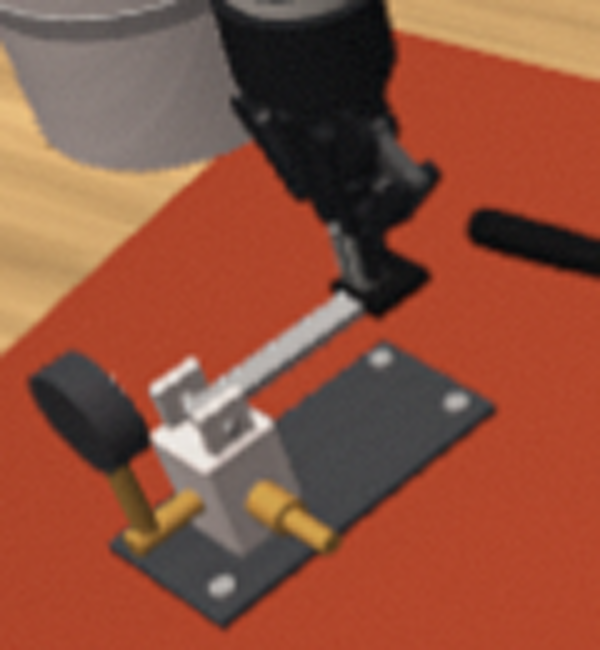

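Request:
drive_tool(deltas=[[[0,0,-0.0012],0]])

```text
time_s: 19.3
eef_pos: [0.5115, -0.3242, 0.0706]
eef_rot: [0.009, 0.992, -0.122, 0.019]
wrist_force: [-2.9, 3.1, 6.4]
opening: -0.003
```

```bash
python3 lv.py 10; python3 lv.py 11; python3 slope.py 10 11|head -2; python3 st.py
```

```text
t 19.3 pos [ 0.5115 -0.3242  0.0706] q [ 0.0091  0.9923 -0.1222  0.0189] yaw -0.245 open -0.003 F [-2.9  3.1  6.4] bay xy [ 0.0257 -0.6193]
tcp in scene crop [371.440807   303.97955576]
t 19.45 pos [ 0.5116 -0.3242  0.0705] q [ 0.0091  0.9923 -0.1222  0.0189] yaw -0.245 open 0.003 F [-1.7  2.7  5.8] bay xy [ 0.0257 -0.6193]
tcp in scene crop [371.44875278 304.11078411]
10 angle deg -35.35 15
11 angle deg -35.6 15
t 19.6 pos [ 0.5116 -0.3243  0.0705] q [ 0.0091  0.9923 -0.1222  0.0189] yaw -0.245 open -0.003 F [-3.   2.5  6.8] bay xy [ 0.0257 -0.6193]
```

The lever reads about 0.245 rad and the arm is steady, so I'm handing in.

```bash
python3 -c "
from bench import *
print(hand_in())"
```

```text
the job is handed in; nothing more can be done
None
```

I finished the job and handed it in at 19.6 s, with the fingers still holding the lever close to level. `hand_in()` gives no verdict, so the results below are my own last checks.

- **Clips:** I swept them in with the scraper in two passes: the two clips lined up on one side first, then the third. The scene picture just before hand-in shows all three well inside the bay, and the fingers never touched them.
- **Scraper:** I set it upright on the mat in front of the bay and let go before touching the lever. It was still standing in that same picture.
- **Bystanders:** I moved nothing else. In that picture the tape, the jar and the orange look-alike are where they were. The bottle, coupling and screwdriver are only partly in view, so I did not check them separately at the end.
- **Lever:** I pressed it with shut fingers and never reached the bottom stop. It read about 0.24–0.25 rad, where 0.25 is level. The vertical force was about 6–7 N against the expected 7 N. The position stayed within about 0.1 mm over the final checks.

**Disagreements:**
- **Fingertip height:** the tips touched the paddle at a reported height of about 98 mm, where about 117–119 mm was expected. The scene camera also drew them higher than predicted. I therefore set the lever by the pictures and the force, not by the reported height.
- **Lever angle:** an earlier reading of three paddle corners gave 0.23–0.25 rad. Just before the final nudges, the shaft-slope check gave 0.235 or 0.25, depending on whether I used the absolute angle or the change from released.

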